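Hold electrode tweezers at the marked gap astride the blue test cell's post

ROBOT

A 6-joint arm with a two-finger parallel gripper is mounted at the origin on a cart in front of the work surface, level with it; the furniture and walls round the work are solid. World frame = base frame: x ahead of the robot, y to its left, z up, the work surface at z = 0. Lengths are in m, angles in rad, forces in N, time in s.
With the tool pointing down it reaches from about 0.25 to 0.775 m from the base axis. Payload 4 kg.
Tool frame: the origin (TCP) lies between the finger pads; the fingertips stand 14 mm ahead of it and the grasp point (between the pads) lies 5 mm behind it; z points along the fingers, y is the line along which they close (so a half turn about z gives the same grasp; the last joint's range is limited). The gripper opens to 94 mm and grips with 3 to 60 N. Pads are 16 mm wide; open, the fingers measure 119 mm over their backs; the gripper's body (75 mm by 177 mm) begins 78 mm behind the grasp point.
Start: joints at [1.229, 0.087, 1.371, -0, 1.684, -0.103], TCP at [0.13, 0.534, 0.185] pointing down, gripper open.
Joint ranges: [-3.1, 3.1], [-0.76, 2.03], [0.27, 2.55], [-1.08, 4.22], [0.17, 2.65], [-2.57, 2.57]. Speed limits (rad/s): [2.79, 2.79, 3.14, 3.14, 3.14, 3.14].

INTERFACE

Orientations are given as [roll, pitch, yaw] about the fixed x, y, z axes, in that order (R = Rz(yaw) Ry(pitch) Rx(roll)).
In Python, from bench import robot, snapshot gives the robot as it stands.
- The arm moves only by the tool carry_out, never from a script. Its argument "motion" is text: rows parted by semicolons, each of 4 numbers parted by spaces: the shift along the tool's x, y, z each as a share of 0.15 m, from -1 to 1, then the turn about the tool's z as a share of 180 degrees, from -1 to 1. A call has exactly 8 rows; each row is the pose to reach, as a shift and turn from the pose commanded when the call began, along the tool's axes at that moment, turning the shorter way round; what a row does not reach only later rows make up. A row lasts 1/10 s, in which the tool goes at most 50 mm and 8.59 degrees, less where a joint would pass 70% of its speed; a pose out of reach is approached as far as the arm can. A call with a number of a shift or a turn outside -1 to 1 is refused whole. A call with a gripper value outside its range is refused whole. "grip" is the opening, from -1 (shut) to 1 (fully open), set as the call begins (left out, the last holds). The fingers move at their own pace and stop on an object; the grip force is fixed at half the most. Time passes only in rows, so rows that repeat a pose let the fingers close, or fill a call up. It gives the time, the measured TCP pose, the force, the opening and the grip force at its end, in the units of the state.
- robot.get_obs(): the state, without advancing time (a new reading comes with each control period).
- snapshot(name): name is "scene" or "top" or "wrist"; returns a dict with "image" (420x560x3 uint8, red, green, blue), "fx", "fy", "cx", "cy" (pixels), "distortion" ([k1, k2, p1, p2, k3] as OpenCV has them; the pictures are not rectified), "pose" (4x4, takes a point from camera to world coordinates); the wrist camera has in their place "hand_eye" (4x4, takes a point from camera to tool coordinates, whose origin is the TCP and whose axes are the flange's). Camera axes: x right, y up, looking along -z (the intrinsics and any distortion apply to the point x, -y, -z); pixel columns grow to the right and rows downward; lengths in m; the calibration is good to about 2 mm. A picture is of the moment at which its call begins: read the wrist's pose just before it. There is no depth.
- robot.close_job(): hands the job in; it is judged then, once.
The state is a dict: "time": time; "joint_positions": joint angles; "qvel": joint speeds; "joint_torque": joint torques, N m; "tool_pos": TCP position; "ee_rot": TCP orientation; "wrist_force": force on the tool from outside, world axes, zero at the start; "wrist_torque": the same for the moment, N m; "width": finger opening in m; "finger_force": force on a finger pad.
Only numpy, scipy, OpenCV 4.12 (cv2) and the standard library are available. Lean on these libraries where they do the work, as an engineer would, in place of code of your own. Each camera call takes 0.05 s, during which the arm holds its last target. There are 200 camera calls.

TASK

Take the sprung electrode tweezers out of the grey rest by their blue grip pads, never squeezing the brass paddles shut, and hold them upright at the blue test cell with its steel post between the paddles and the paddles' ends just above the block, well below the top of the post. Squeeze the tweezers so that each paddle stands over its own white mark (16 mm apart), touching neither post nor block, keep that gap steady for two seconds, and finish still holding it there. Leave everything else where it stands.

Things in the scene. Friction and masses are not known exactly. Their poses are not given: they have to be found in the camera images.
- tweezers_grip (a point): Sprung tweezers (60 g), black bridge on top, upright in the rest, paddles down: point midway between the two blue grip pads, half-way up them, 60 mm above the paddle ends, 63 mm below the very top. z up, y from tine to tine (half a turn is the same). Pads 14 mm wide (x), 34 tall; 28 mm over their outsides when free, 20 at the marked gap. Squeeze them along y.
- tip_a (a point): Middle of the lower end of the paddle on the tweezers' +y tine (the paddle is brass, 2 mm thick along the tweezers' y, 9 mm wide along x, 13 mm tall). The two paddle ends are 32 mm apart when free, 16 mm at the marked gap.
- tip_b (a point): The same point of the paddle on the -y tine.
- tine_a (a joint): Squeeze of the +y tine (rad): 0 free, 0.071 at the marked gap, 0.115 shut; the other mirrors it. tip_a to tip_b = about 32 mm minus 224 mm times this. The pivots are in the bridge, 52 mm above tweezers_grip, so the paddles close 2.15 times as much as the pads. The spring pushes each pad out with 1.5 N free, 5 N at the marked gap, 7 N shut.
- rest: Grey block 60 (x) x 70 (y) x 31 mm high on a black rubber foot, fixed to the worktop; origin under its centre. In its middle a pocket 13 (x) x 38.5 (y) mm, 25 mm deep, floor 6 mm above the worktop; the tweezers stand in it with their paddles on that floor.
- blue_cell: Blue test cell: fixed blue block 70 (x) x 64 (y) x 12 mm high; origin under its centre. A steel post 5 mm across, 12 mm high (top 24 mm above the worktop) stands mid-top; either side of it, along y, a white mark 14 (x) x 4 (y) mm. Two dark terminals 4 mm high near its +x edge, 22 mm either side of the middle.
- blue_cell_center (a point): Foot of the blue cell's post, on the top face of the block; axes as the block's.
- mark_a (a point): Middle of the blue cell's white mark on the +y side, on the top face, 8 mm from the post's axis.
- mark_b (a point): Middle of the blue cell's white mark on the -y side, 8 mm from the post's axis; the marks are 16 mm apart.
- yellow_cell: The other test cell, yellow, same size, its marks 26 mm apart: not the one to use; fixed. Origin under its centre.
- beaker: Bystander: empty clear beaker, 74 x 74 x 80 mm; origin at its underside.
- petri: Bystander: clear closed petri dish, 68 mm across, 14 mm high; origin at its underside.
- timer: Bystander: white bench timer, 70 x 62 x 20 mm; origin at its underside.
- pen_red: Bystander: marker pen with a red cap, 14 x 132 x 15 mm, lying; origin at its underside.
- tape: Bystander: green tape roll, 68 mm across, 19 mm high, lying flat; origin at its underside.

How it is judged:
By the outcome, as a careful person would: the job done as asked, in the order asked, and still so for the second after the job is handed in, while the arm keeps its last pose, push and grip.
It also fails if it takes over 48 s, if anything falls off the work surface, if the arm or the gripper's body presses on something with over 40 N, if the wrist force passes 120 N, or if a joint passes its speed limit or range.

## Working session

There is one attempt and no reset: what is moved stays moved. The work goes in short steps, Python scripts to look and compute and a tool call to move; the robot and the scene stay as the last step left them, time stands still between calls to the robot, and variables do not carry over. Pictures are saved under pics/ and viewed, at most 14 in all, crops included, and the job is handed in when it is done.

Besides the shell and the picture viewer there is one more tool, called as a command line: name --argument value ..., lists and objects as JSON in quotes. carry_out: Moves the arm, as the interface text tells. Shift numbers are shares of 0.15 m and turn numbers shares of 180 degrees, none past 1 either way. Its arguments: {"type":"object","properties":{"motion":{"type":"string"},"grip":{"type":"number"}},"required":["motion"]}

```bash
ls; mkdir -p pics
cat > h.py <<'E'
from bench import robot, snapshot
import numpy as np, cv2
from scipy.spatial.transform import Rotation as R
def tcp(o):
    T=np.eye(4); r=np.array(o["ee_rot"]); T[:3,:3]=r if r.shape==(3,3) else R.from_euler('xyz',r).as_matrix(); T[:3,3]=o["tool_pos"]; return T
def snap(n,save):
    o=robot.get_obs(); s=snapshot(n)
    s["P"]=np.array(s["pose"]) if "pose" in s else tcp(o)@np.array(s["hand_eye"])
    cv2.imwrite("pics/"+save+".png",s["image"][:,:,::-1]); np.save("pics/"+save+".npy",s,allow_pickle=True); return s
def load(n): return np.load("pics/"+n+".npy",allow_pickle=True).item()
def K(s): return np.array([[s["fx"],0,s["cx"]],[0,s["fy"],s["cy"]],[0,0,1.]])
def ray(s,uv):
    p=cv2.undistortPoints(np.array(uv,float).reshape(-1,1,2),K(s),np.array(s["distortion"],float)).reshape(-1,2)
    d=np.c_[p[:,0],-p[:,1],-np.ones(len(p))]@s["P"][:3,:3].T
    return s["P"][:3,3],d
def onz(s,uv,z):
    c,d=ray(s,uv); return c+d*((z-c[2])/d[:,2])[:,None]
def proj(s,X):
    Q=(np.atleast_2d(X)-s["P"][:3,3])@s["P"][:3,:3]; Q=Q*[1,-1,-1]
    return cv2.projectPoints(Q,np.zeros(3),np.zeros(3),K(s),np.array(s["distortion"],float))[0].reshape(-1,2)
E
python3 - <<'E'
from h import *
print(robot.get_obs())
ims=[snap(n,n+"0") for n in("scene","top","wrist")]
print([ (s["fx"],s["P"][:3,3].round(3)) for s in ims])
E
```

```text
pics
{'time': 0.0, 'joint_positions': array([ 1.22889323e+00,  8.79091664e-02,  1.37222883e+00, -1.94826564e-05,
        1.68360240e+00, -1.03142761e-01]), 'qvel': array([-1.25052526e-03, -1.28759600e-03,  1.44930872e-04, -3.22911054e-05,
        2.61344285e-04, -5.25236024e-04]), 'joint_torque': array([-1.01571608e-03, -3.40180349e+01, -3.02423608e+01,  7.15838489e-02,
        3.31166026e-02, -1.82460717e-04]), 'tool_pos': array([0.12990942, 0.53382998, 0.18394218]), 'ee_rot': array([-3.13945433e+00, -2.01870683e-04,  2.90282993e+00]), 'wrist_force': array([-0.24744568,  1.00399539,  0.65661042]), 'wrist_torque': array([0.00219597, 0.04444097, 0.0355584 ]), 'finger_force': 0.0, 'width': 0.09369509435368309}
[(425.0341778401697, array([ 0.28 , -0.557,  0.931])), (414.4909332980662, array([ 5.00e-01, -1.00e-03,  1.19e+00])), (349.03820876604317, array([0.067, 0.55 , 0.383]))]
```

View pics/top0.png

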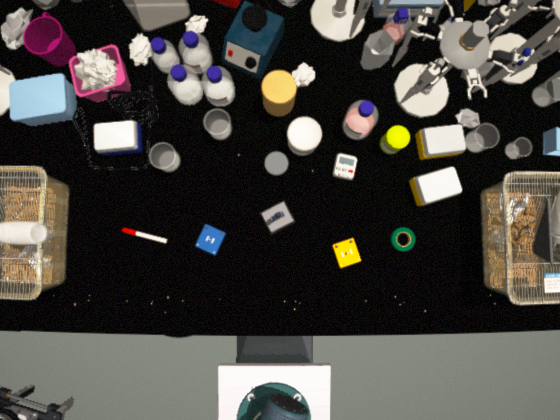

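View pics/scene0.png

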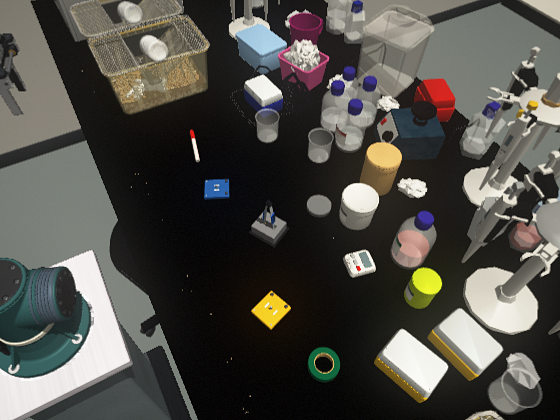

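The top view shows the rest near (277,216), the blue cell near (210,240) and the yellow cell near (346,252). The scene view shows the tweezers standing in the rest at (268,215). Next I'll measure both.

Run:
```python
from h import *
s=load("top0"); im=s["image"]; hsv=cv2.cvtColor(im,cv2.COLOR_RGB2HSV)
def reg(m,u0,u1,v0,v1):
    z=np.zeros(m.shape,np.uint8); z[v0:v1,u0:u1]=m[v0:v1,u0:u1]; return z
blue=reg(((hsv[...,2]>60)).astype(np.uint8),190,232,220,262)
rest=reg(((hsv[...,2]>60)).astype(np.uint8),255,300,195,240)
for n,m,z in(("cell",blue,.012),("rest",rest,.031)):
    c=max(cv2.findContours(m,0,2)[0],key=cv2.contourArea)
    b=cv2.boxPoints(cv2.minAreaRect(c)); X=onz(s,b,z)
    print(n,b.round(1).tolist(),X.mean(0).round(4),[np.linalg.norm(X[i]-X[i-1]).round(4) for i in range(4)],[np.degrees(np.arctan2(*(X[i]-X[i-1])[[1,0]])).round(1) for i in range(4)])
a=cv2.resize(im[195:262,185:305],None,fx=6,fy=6,interpolation=2)
t=load("scene0")["image"][165:250,195:295]; t=cv2.resize(t,None,fx=5,fy=5)[:,:,:]
cv2.imwrite("pics/c1.png",a[:,:,::-1])
```

```text
cell [[193.8000030517578, 245.8000030517578], [204.6999969482422, 222.39999389648438], [226.10000610351562, 232.39999389648438], [215.1999969482422, 255.8000030517578]] [0.5083 0.1823 0.012 ] [np.float64(0.0672), np.float64(0.0731), np.float64(0.0675), np.float64(0.0729)] [np.float64(65.5), np.float64(-24.4), np.float64(-114.7), np.float64(155.4)]
rest [[260.0, 212.0], [284.0, 200.0], [294.3999938964844, 220.8000030517578], [270.3999938964844, 232.8000030517578]] [ 0.5721 -0.0083  0.031 ] [np.float64(0.0651), np.float64(0.0754), np.float64(0.0653), np.float64(0.0751)] [np.float64(26.8), np.float64(-63.2), np.float64(-153.5), np.float64(116.7)]
```

View pics/c1.png

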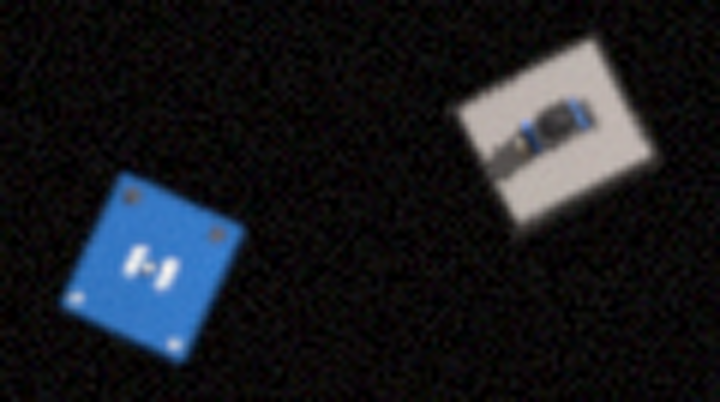

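View pics/wrist0.png

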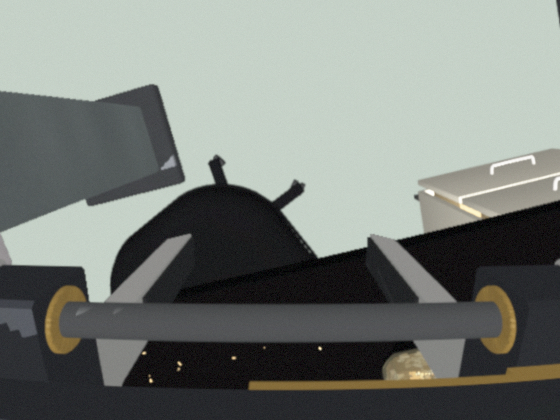

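The crop shows the marks around the post at (150,268). The tweezers' pads lie along the rest's long side, from (528,135) to (580,112). In the wrist view both fingers are visible but only the table edge is below them. I'll plan a stop above the cell on the way.

```bash
cat >> h.py <<'E'
def plan(T,xyz,yaw):  # T: commanded/measured pose; yaw deg
    d=T[:3,:3].T@(np.array(xyz)-T[:3,3])
    y0=np.degrees(np.arctan2(T[1,0],T[0,0])); a=(yaw-y0+180)%360-180
    return np.r_[d/.15,-a/180].round(3)
def gv(w): return round(2*w/.094-1,3)
E
python3 - <<'E'
from h import *
s=load("wrist0"); T=tcp(robot.get_obs()); H=np.linalg.inv(T)@s["P"]
print(H.round(4)); print(proj(s,T[:3,3]),proj(s,T[:3,3]+T[:3,2]*.014))
# pixel of points on the tool axis 60mm / 120mm beyond
print(proj(s,T[:3,3]+T[:3,2]*.056),proj(s,T[:3,3]+T[:3,2]*.15))
print(plan(T,[.508,.182,.2],155.4), plan(T,[.572,-.008,.185],206.7))
print("corner px z0", onz(s,[[280,210],[280,100],[280,300]],0)@np.eye(3)-T[:3,3])
E
```

```text
[[-9.000e-04  9.733e-01  2.294e-01  6.530e-02]
 [ 1.000e+00  7.000e-04  1.300e-03  0.000e+00]
 [ 1.100e-03  2.294e-01 -9.733e-01 -1.984e-01]
 [ 0.000e+00  0.000e+00  0.000e+00  1.000e+00]]
[[280.55169615 238.03017578]] [[280.55202386 231.11964895]]
[[280.55269859 214.67545477]] [[280.55339609 191.62189537]]
[-3.004 -1.684 -0.103  0.061] [-3.718e+00 -2.814e+00 -1.000e-03 -2.240e-01]
corner px z0 [[ 0.02644763 -0.00741478 -0.18418032]
 [-0.08982608  0.02101647 -0.18418032]
 [ 0.13516958 -0.03400185 -0.18418032]]
```

carry_out --motion "-.12 -.07 0 0;-.25 -.14 -.03 0;-.38 -.21 -.06 0;-.5 -.28 -.1 0;-.63 -.35 -.1 0;-.75 -.42 -.1 0;-.88 -.5 -.1 0;-1 -.56 -.1 0" --grip 1

```text
time: 0.95
tool_pos: [0.2564, 0.4163, 0.1998]
ee_rot: [-3.141, -0.0, 2.903]
wrist_force: [0.1, 0.6, 0.5]
width: 0.094
finger_force: 0.0
```

carry_out --motion "-.14 -.07 0 0;-.28 -.14 0 0;-.42 -.21 0 0;-.54 -.28 0 0;-.66 -.35 0 0;-.77 -.42 0 0;-.88 -.5 0 0;-1 -.56 0 0"

```text
time: 1.75
tool_pos: [0.3821, 0.2993, 0.1998]
ee_rot: [-3.141, -0.0, 2.903]
wrist_force: [0.0, -0.7, 0.4]
width: 0.0941
finger_force: 0.0
```

carry_out --motion "-.14 -.07 0 .01;-.28 -.14 0 .02;-.42 -.21 0 .03;-.56 -.28 0 .04;-.7 -.38 0 .05;-.85 -.48 0 .061;-1 -.56 0 .061;-1 -.56 0 .061"

```text
time: 2.55
tool_pos: [0.5091, 0.181, 0.1991]
ee_rot: [-3.14, -0.0, 2.707]
wrist_force: [-0.5, 0.4, -0.2]
width: 0.094
finger_force: 0.0
```

Run:
```python
from h import *
s=snap("wrist","w1"); print(robot.get_obs()["tool_pos"],proj(s,[.508,.182,.012]))
```

```text
[0.50799505 0.1822479  0.19926767] [[280.92657473 184.22900903]]
```

View pics/w1.png

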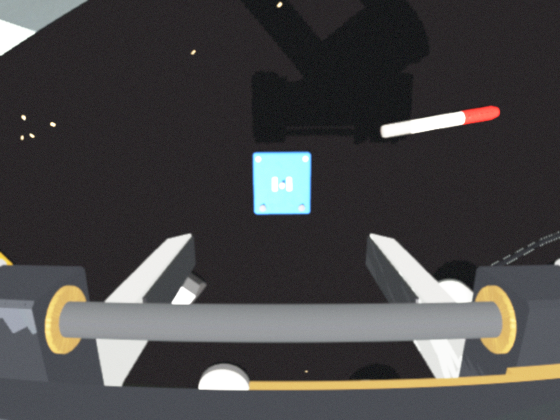

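The wrist view shows the cell square with the image, its marks and post at (282,184), right under the tool. I'll measure it here and plan the move to the rest.

Run:
```python
from h import *
s=load("w1"); im=s["image"]; hsv=cv2.cvtColor(im,cv2.COLOR_RGB2HSV)
b=np.zeros(im.shape[:2],np.uint8); b[140:225,240:322]=(hsv[140:225,240:322,2]>110)
c=max(cv2.findContours(b,0,2)[0],key=cv2.contourArea); B=cv2.boxPoints(cv2.minAreaRect(c)); X=onz(s,B,.012)
print("block",X.mean(0).round(4),[np.degrees(np.arctan2(*(X[i]-X[i-1])[[1,0]])).round(1) for i in range(4)],[np.linalg.norm(X[i]-X[i-1]).round(4) for i in range(4)])
p=im[172:197,268:297].astype(float); w=np.clip(p[...,0]-120,0,None)
vv,uu=np.mgrid[172:197,268:297]
P=[]
for m in(uu<282,uu>=283):
    ww=w*m; P.append([(ww*uu).sum()/ww.sum(),(ww*vv).sum()/ww.sum()])
M=onz(s,P,.012); print("marks",P,M.round(4),M.mean(0).round(4),np.linalg.norm(M[0]-M[1]),np.degrees(np.arctan2(*(M[0]-M[1])[[1,0]])))
T=tcp(robot.get_obs()); print(plan(T,[.572,-.008,.19],206.7))
```

```text
block [0.5071 0.1831 0.012 ] [np.float64(154.1), np.float64(65.1), np.float64(-23.8), np.float64(-114.9)] [np.float64(0.0713), np.float64(0.0647), np.float64(0.0712), np.float64(0.0673)]
marks [[np.float64(274.67626868122846), np.float64(184.08158975201184)], [np.float64(289.1779481663949), np.float64(183.99087534260832)]] [[0.5049 0.1757 0.012 ]
 [0.5116 0.1905 0.012 ]] [0.5083 0.1831 0.012 ] 0.01620692466729466 -114.53858074287974
[-0.919 -0.972  0.061 -0.286]
```

carry_out --motion "-.12 -.12 0 -.04;-.25 -.26 0 -.08;-.38 -.4 0 -.12;-.52 -.55 0 -.16;-.66 -.7 0 -.2;-.8 -.85 0 -.245;-.919 -.972 0 -.286;-.919 -.972 0 -.286"

```text
time: 3.4
tool_pos: [0.5722, -0.0084, 0.1995]
ee_rot: [3.141, -0.001, -2.675]
wrist_force: [-0.4, 1.2, -0.0]
width: 0.094
finger_force: 0.0
```

Run:
```python
from h import *
s=snap("wrist","w2"); o=robot.get_obs(); print(o["tool_pos"],o["ee_rot"],proj(s,[[.572,-.008,.031],[.572,-.008,.129],[.572,-.008,.066]]))
```

```text
[ 0.57180429 -0.00677887  0.19966612] [ 3.14020343e+00 -5.07553274e-04 -2.67611134e+00] [[281.27165293 188.8005302 ]
 [281.60934256 210.4614527 ]
 [281.37044753 195.13164483]]
```

View pics/w2.png

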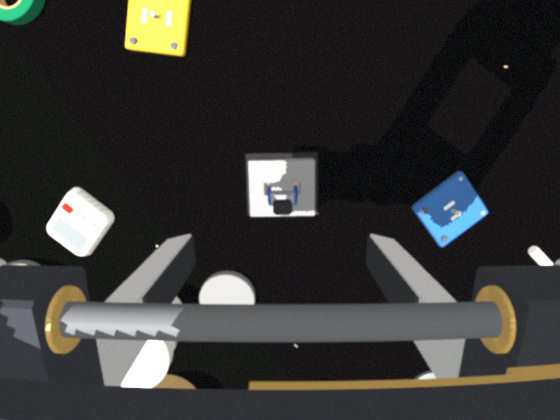

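The rest is at (282,186), square to the image. The bridge is at (282,207) with a blue pad either side at (269,193) and (297,193). I'll refine the tweezers' pose from the pads and bridge.

Run:
```python
from h import *
s=load("w2"); im=s["image"].astype(int); 
w=np.clip(im[...,2]-im[...,0]-25,0,None).astype(float)
vv,uu=np.mgrid[0:420,0:560]; box=(vv>170)&(vv<216)&(uu>255)&(uu<310)
P=[]
for m in(uu<282,uu>=283):
    ww=w*m*box; P.append([(ww*uu).sum()/ww.sum(),(ww*vv).sum()/ww.sum()]); print(P[-1],ww.sum())
M=onz(s,P,.07); print(M.round(4),M.mean(0).round(4),np.linalg.norm(M[0]-M[1]),np.degrees(np.arctan2(*(M[0]-M[1])[[1,0]])))
hsv=cv2.cvtColor(s["image"],cv2.COLOR_RGB2HSV)
b=np.zeros((420,560),np.uint8); b[145:225,238:325]=hsv[145:225,238:325,2]>70
c=max(cv2.findContours(b,0,2)[0],key=cv2.contourArea); B=cv2.boxPoints(cv2.minAreaRect(c)); X=onz(s,B,.031)
print(B.tolist(),"rest",X.mean(0).round(4),[np.degrees(np.arctan2(*(X[i]-X[i-1])[[1,0]])).round(1) for i in range(4)],[np.linalg.norm(X[i]-X[i-1]).round(4) for i in range(4)])
# bridge: dark blob on top face, z=.129
d=np.zeros((420,560),np.uint8); d[200:216,268:298]=hsv[200:216,268:298,2]<40
c=max(cv2.findContours(d,0,2)[0],key=cv2.contourArea); r=cv2.minAreaRect(c); print("bridge",r, onz(s,[r[0]],.129).round(4))
cv2.imwrite("pics/c2.png",cv2.resize(s["image"][140:230,230:330],None,fx=6,fy=6,interpolation=2)[:,:,::-1])
```

```text
[np.float64(269.3000656598818), np.float64(195.6789231779383)] 3046.0
[np.float64(294.41503572538056), np.float64(195.25504815159988)] 3219.0
[[ 0.577  -0.0185  0.07  ]
 [ 0.5658  0.0029  0.07  ]] [ 0.5714 -0.0078  0.07  ] 0.02405662619147723 -62.342846961530846
[[245.45689392089844, 154.07705688476562], [315.1807556152344, 151.96420288085938], [317.117431640625, 215.87521362304688], [247.39358520507812, 217.98806762695312]] rest [ 0.5689 -0.0095  0.031 ] [np.float64(-152.8), np.float64(118.4), np.float64(29.7), np.float64(-61.5)] [np.float64(0.0691), np.float64(0.0729), np.float64(0.069), np.float64(0.0759)]
bridge ((287.0, 201.0), (0.0, 0.0), 0.0) [[ 0.5632 -0.0077  0.129 ]]
```

View pics/c2.png

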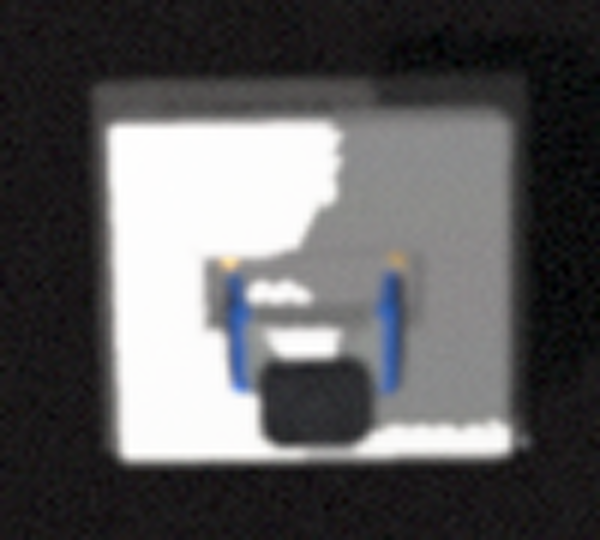

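Run:
```python
from h import *
T=tcp(robot.get_obs()); print(T[:3,3],plan(T,[.5713,-.008,.061],206.9),gv(.04),gv(.024),gv(.02))
```

```text
[ 0.57180429 -0.00677887  0.19966612] [ 0.006 -0.007  0.924 -0.001] -0.149 -0.489 -0.574
```

carry_out --motion ".003 -.003 .12 0;.003 -.003 .25 0;.003 -.003 .38 0;.003 -.003 .5 0;.003 -.003 .62 0;.003 -.003 .74 0;.003 -.003 .84 0;.003 -.003 .924 0"

```text
time: 4.25
tool_pos: [0.5713, -0.006, 0.0605]
ee_rot: [3.141, -0.0, -2.673]
wrist_force: [-0.2, -0.4, 0.4]
width: 0.0937
finger_force: 0.0
```

carry_out --motion "0 0 0 0;0 0 0 0;0 0 0 0;0 0 0 0;0 0 0 0;0 0 0 0;0 0 0 0;0 0 0 0" --grip -0.15

```text
time: 5.05
tool_pos: [0.572, -0.0075, 0.0615]
ee_rot: [3.142, 0.0, -2.674]
wrist_force: [0.7, 1.0, -0.8]
width: 0.0405
finger_force: 0.0
```

Run:
```python
from h import *
s=snap("wrist","w3"); o=robot.get_obs(); print(o["tool_pos"],o["ee_rot"],o["width"],o["wrist_force"],o["finger_force"])
cv2.imwrite("pics/c3.png",cv2.resize(s["image"][120:330,180:380],None,fx=2.8,fy=2.8,interpolation=2)[:,:,::-1])
```

```text
[ 0.57196788 -0.00753372  0.0614825 ] [ 3.14151422e+00  6.46166583e-05 -2.67361746e+00] 0.040315802400618404 [-0.65078231  1.12586481  0.54811968] 0.0
```

View pics/c3.png

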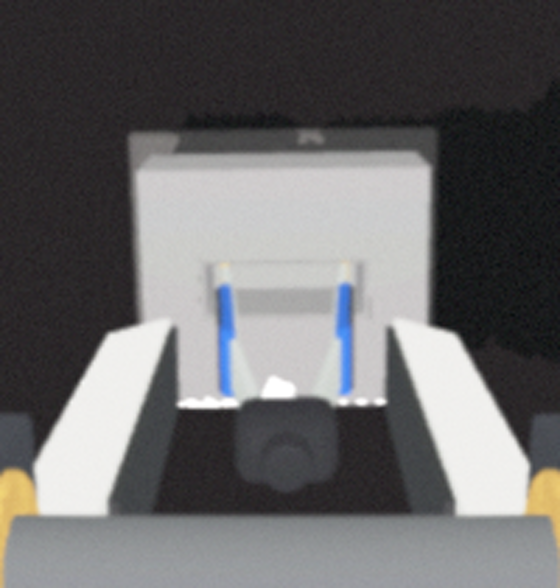

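Tweezers are centred between the fingers (pads at crop columns 227 and 344, finger faces at 177 and 387). I'll close to 23 mm and lift.

carry_out --motion "0 0 0 0;0 0 0 0;0 0 0 0;0 0 0 0;0 0 0 0;0 0 0 0;0 0 0 0;0 0 0 0" --grip -0.51

```text
time: 5.9
tool_pos: [0.572, -0.0075, 0.0614]
ee_rot: [3.142, 0.0, -2.674]
wrist_force: [-0.3, -0.2, -0.4]
width: 0.0231
finger_force: 4.3
```

carry_out --motion "0 0 -.02 0;0 0 -.05 0;0 0 -.1 0;0 0 -.15 0;0 0 -.22 0;0 0 -.3 0;0 0 -.36 0;0 0 -.4 0"

```text
time: 6.7
tool_pos: [0.5726, -0.0076, 0.1232]
ee_rot: [-3.14, 0.002, -2.674]
wrist_force: [0.1, -0.0, -0.9]
width: 0.0231
finger_force: 4.0
```

Run:
```python
from h import *
s=snap("wrist","w4"); o=robot.get_obs(); print(o["tool_pos"],o["ee_rot"],o["width"],o["wrist_force"],o["finger_force"])
T=tcp(o); print(plan(T,[.508,.183,.115],155.4))
cv2.imwrite("pics/c4.png",cv2.resize(s["image"][120:330,180:380],None,fx=2.8,fy=2.8,interpolation=2)[:,:,::-1])
```

```text
[ 0.57301832 -0.00761242  0.12392816] [-3.13979833e+00  2.91749350e-03 -2.67352498e+00] 0.023010344926117175 [ 1.05167622 -0.45473758  0.11523908] 3.972708636466109
[-0.186  1.33   0.058  0.286]
```

View pics/c4.png

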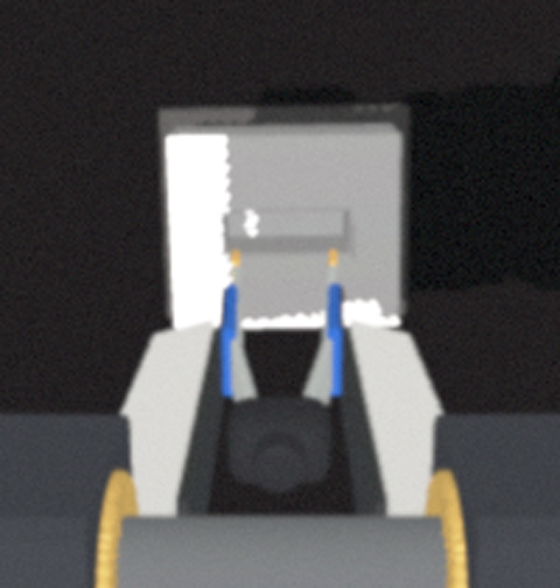

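Both paddles (brass, crop (235,257) and (333,257)) hang clear and upright above the rest. Now to the cell.

carry_out --motion "-.01 .08 0 .03;-.03 .2 0 .07;-.05 .33 0 .11;-.07 .47 0 .155;-.09 .61 0 .2;-.11 .75 0 .245;-.13 .87 0 .286;-.14 .95 0 .286"

```text
time: 7.55
tool_pos: [0.5258, 0.1303, 0.1213]
ee_rot: [-3.142, -0.001, 2.712]
wrist_force: [0.3, -0.5, -0.8]
width: 0.0231
finger_force: 4.0
```

Run:
```python
from h import *
T=tcp(robot.get_obs()); print(T[:3,3],plan(T,[.508,.183,.095],155.4))
```

```text
[0.52581944 0.13027045 0.12129454] [0.254 0.27  0.175 0.   ]
```

carry_out --motion ".05 .05 .02 0;.1 .1 .04 0;.15 .16 .06 0;.2 .22 .09 0;.24 .26 .12 0;.254 .27 .15 0;.254 .27 .17 0;.254 .27 .17 0"

```text
time: 8.35
tool_pos: [0.5083, 0.1815, 0.0952]
ee_rot: [-3.141, -0.001, 2.711]
wrist_force: [0.7, -0.4, -0.4]
width: 0.0231
finger_force: 4.0
```

carry_out --motion "0 0 0 0;0 0 0 0;0 0 0 0;0 0 0 0;0 0 0 0;0 0 0 0;0 0 0 0;0 0 0 0"

```text
time: 9.15
tool_pos: [0.5087, 0.1819, 0.096]
ee_rot: [3.141, 0.0, 2.711]
wrist_force: [-0.4, 0.4, -0.4]
width: 0.0232
finger_force: 4.0
```

Run:
```python
from h import *
s=snap("wrist","w5"); o=robot.get_obs(); T=tcp(o); print(T[:3,3],o["ee_rot"],o["width"])
tip=T[:3,3]+T[:3,2]*.055
print("tips pred",proj(s,[tip+T[:3,1]*.0107,tip-T[:3,1]*.0107]).round(1).tolist())
y=np.array([np.cos(np.radians(65.4)),np.sin(np.radians(65.4)),0])
print("marks pred",proj(s,[np.array([.5083,.1831,.012])+k*.008*y for k in(-1,1)]).round(1).tolist())
cv2.imwrite("pics/c5.png",cv2.resize(s["image"][150:270,200:360],None,fx=5,fy=5,interpolation=2)[:,:,::-1])
```

```text
[0.50868372 0.1818606  0.09597179] [ 3.14152179e+00 -1.89212467e-05  2.71115839e+00] 0.023410153302695982
tips pred [[294.5, 214.8], [265.9, 214.9]]
marks pred [[271.8, 205.1], [291.0, 205.1]]
```

View pics/c5.png

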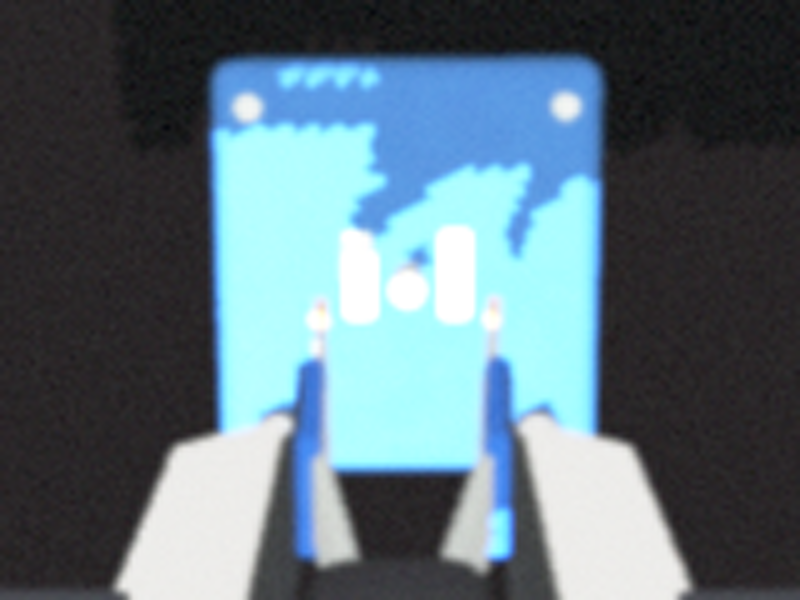

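The marks are at crop (360,275) and (455,275) and the post at (407,290). The paddles at (320,318) and (492,318) are within 0.3 mm of centre. Descending.

carry_out --motion ".003 .001 .02 0;.006 .002 .045 0;.006 .002 .07 0;.006 .002 .095 0;.006 .002 .12 0;.006 .002 .14 0;.006 .002 .16 0;.006 .002 .17 0"

```text
time: 10.0
tool_pos: [0.5079, 0.1824, 0.0701]
ee_rot: [-3.141, -0.0, 2.711]
wrist_force: [0.1, 0.4, -0.4]
width: 0.0232
finger_force: 4.0
```

carry_out --motion "0 0 0 0;0 0 0 0;0 0 0 0;0 0 0 0;0 0 0 0;0 0 0 0;0 0 0 0;0 0 0 0" --grip -0.574

```text
time: 10.8
tool_pos: [0.508, 0.1825, 0.0705]
ee_rot: [3.141, -0.0, 2.711]
wrist_force: [0.2, -0.2, -0.3]
width: 0.0197
finger_force: 6.7
```

Run:
```python
from h import *
s=snap("wrist","w6"); o=robot.get_obs(); T=tcp(o); print(T[:3,3],o["ee_rot"],o["width"],o["finger_force"],o["wrist_force"])
t=snap("scene","s6")
a=cv2.resize(s["image"][175:255,230:330],(750,600),interpolation=2)
cv2.imwrite("pics/c6.png",a[:,:,::-1])
```

```text
[0.50798525 0.1825205  0.0704922 ] [ 3.14152396e+00 -4.27029958e-06  2.71116797e+00] 0.020313251310569345 6.658683121204376 [ 0.77240945  0.12310245 -1.07329618]
```

View pics/c6.png

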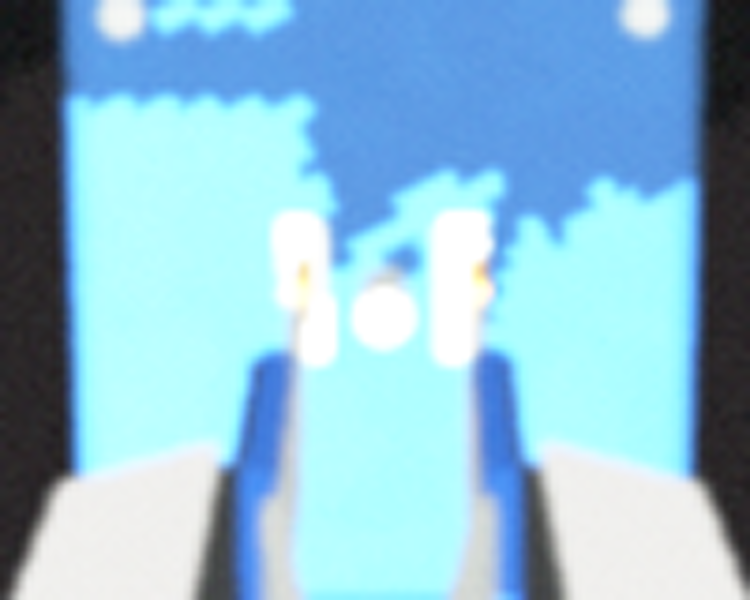

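The marks are centred at crop columns 304 and 461, and the post at 384 lies between the paddles. The brass tips are at about 303 and 481, so the gap looks slightly wide and shifted right. I'll measure that more exactly.

```bash
cat > m.py <<'E'
from h import *
def meas(n):
    s=load(n); im=s["image"].astype(float); print("R-B rows 207..220, cols 266..299")
    for v in range(207,222): print(v,' '.join('%3d'%x for x in (im[v,264:300,0]-im[v,264:300,2])))
    T=s["P"]; 
    # marks: red-channel rows 203..207 (above the paddles)
    r=np.clip(im[204:209,:,0].mean(0)-200,0,None); u=np.arange(560)
    P=[]
    for a,b in((262,280),(283,300)):
        P.append((r[a:b]*u[a:b]).sum()/r[a:b].sum())
    print("marks",P)
if __name__=="__main__":
    import sys; meas(sys.argv[1])
E
python3 m.py w6
```

```text
R-B rows 207..220, cols 266..299
207 -74 -68 -14   0   0   0   0   0  -1 -20 -94 -138 -132 -107 -88 -80 -80 -88 -101 -120 -132 -119 -89 -33   0   0   0   0   0   0   0 -30 -132 -142 -135 -109
208 -73 -70 -22   0   0   0   0   0  -1 -19 -95 -137 -138 -106 -80 -78 -93 -116 -133 -144 -142 -139 -107 -35   0   0   0   0   0   0   0 -55 -135 -133 -108 -94
209 -73 -71 -31   0   0   0   5   3   0 -19 -96 -139 -142 -107 -78 -75 -88 -119 -124 -133 -136 -145 -113 -35   0   0   0   0   0   2   3 -79 -135 -139 -111 -90
210 -73 -70 -33  -1   0   2  54  14  -1 -20 -100 -135 -119 -91 -73 -66 -67 -74 -73 -100 -129 -140 -109 -36   0   0   0   0   0  53  36 -85 -143 -134 -111 -87
211 -73 -72 -44  -6  -1  14  75  19  -2 -20 -76 -97 -92 -76 -61 -54 -44 -30 -31 -63 -113 -118 -93 -32   0   0   0   0   0  78  52 -81 -128 -110 -93 -82
212 -72 -71 -53  -8   0  22  69  19  -2 -16 -60 -79 -77 -68 -56 -34 -10  -5 -15 -52 -77 -92 -79 -35   0   0   0   0   0  56  65 -35 -118 -98 -87 -82
213 -74 -71 -48  -2   0  12  35  17  -1 -16 -58 -77 -78 -63 -39  -8   0   0  -2 -28 -60 -75 -81 -34   0   0   0   0   0  15  27  
[... 584 characters left out ...]
0   1 -50 -103 -100 -88 -82 -84
218 -76 -73 -71 -63 -47  -9   2   0   0   0  -2 -68 -62  -4   0   0   0   0   0   0   0 -34 -73 -32   0   0   0   0   0  -6 -55 -84 -89 -87 -83 -83
219 -77 -75 -74 -66 -47  -6   1   0   0   0  -2 -72 -72 -25   0   0   0   0   0   0  -8 -59 -74 -34   0   0   0   0   0 -10 -53 -77 -83 -83 -83 -84
220 -80 -83 -83 -72 -52  -6   1   0   0   0  -2 -70 -79 -62 -17   0   0   0   0  -9 -53 -77 -76 -34   0   0   0   0   0 -12 -62 -86 -92 -90 -84 -82
221 -93 -116 -121 -103 -59  -8   1   0   0   0  -4 -72 -80 -78 -70 -44 -24 -21 -37 -62 -77 -75 -77 -36   0   0   0   0   0 -18 -88 -127 -128 -110 -95 -83
marks [np.float64(269.26402993051846), np.float64(290.84607696151926)]
```

carry_out --motion "0 -.002 0 0;0 -.004 0 0;0 -.006 0 0;0 -.006 0 0;0 -.006 0 0;0 -.006 0 0;0 -.006 0 0;0 -.006 0 0" --grip -0.586

```text
time: 11.7
tool_pos: [0.5076, 0.1817, 0.0705]
ee_rot: [3.141, 0.0, 2.711]
wrist_force: [-0.3, -0.8, -0.1]
width: 0.0197
finger_force: 7.2
```

```bash
python3 - <<'E'
from h import *
s=snap("wrist","w7"); o=robot.get_obs(); T=tcp(o); print(T[:3,3],o["width"],o["finger_force"],o["wrist_force"])
E
python3 m.py w7
python3 - <<'E'
from h import *
s=load("w7"); T=tcp(robot.get_obs())
a=cv2.resize(s["image"][198:228,260:300],(800,600),interpolation=0)
cv2.imwrite("pics/c7.png",a[:,:,::-1])
tip=np.array([.5083,.1831,0]); X=T[:3,0];Y=T[:3,1]
for dz in(.0,.006,.013):
    c=T[:3,3]+T[:3,2]*(.0554-dz)+X*.0045
    print(dz,proj(s,[c-Y*.008,c+Y*.008,c]).round(1).tolist())
E
```

```text
[0.50764097 0.18167771 0.07050679] 0.01967994179306687 7.155919745564461 [-0.61605411 -0.21093988 -0.16786131]
R-B rows 207..220, cols 266..299
207 -74 -72 -70 -29   0   0   0   0   0   0 -18 -94 -141 -134 -108 -88 -79 -80 -86 -101 -121 -130 -116 -90 -68 -13   0   0   0   0   1  -4 -78 -133 -106 -87
208 -75 -75 -71 -29   0   0   0   0   0  -1 -18 -95 -138 -139 -106 -79 -77 -92 -114 -134 -142 -145 -138 -108 -74 -31  -3   0   1   0   0  -5 -80 -129 -108 -85
209 -72 -73 -72 -32   0   0   0   1   3   0 -20 -96 -139 -140 -106 -80 -75 -91 -117 -125 -131 -139 -147 -123 -78 -23  -4   4  22   7   1  -7 -74 -101 -88 -82
210 -74 -73 -72 -34  -1   0   0  46  13   0 -20 -100 -140 -119 -91 -74 -67 -65 -67 -73 -98 -129 -144 -127 -77 -15  -2  11  70  21   2  -7 -71 -94 -83 -80
211 -69 -75 -72 -43  -6  -1  14  75  18   0 -20 -88 -104 -92 -78 -69 -59 -45 -25 -28 -58 -111 -123 -104 -66 -11  -1   8  82  35   3  -7 -77 -104 -88 -82
212 -74 -71 -72 -51  -7   0  24  69  19  -1 -16 -69 -86 -76 -73 -60 -43 -12  -2  -8 -42 -77 -87 -84 -61  -9   0   4  55  35   5  -8 -68 -93 -84 -84
213 -75 -73 -72 -49  -2   0
[... 841 characters left out ...]
  0  -3 -72 -82 -83
219 -76 -76 -77 -75 -63 -46  -5   1   0   0   0   0 -64 -74 -34   0   0   0   0   0   0  -1 -48 -75 -34  -1   0   0   2   0   0   0  -3 -72 -82 -82
220 -74 -79 -85 -82 -72 -48  -3   1   0   0   0   0 -66 -82 -66 -24  -1   0   0   0  -2 -35 -74 -78 -35   0   0   0   1   0   0   0  -7 -76 -80 -82
221 -84 -97 -116 -122 -100 -52  -2   0   0   0   0   0 -70 -78 -78 -72 -46 -26 -23 -32 -53 -75 -77 -76 -40  -1   0   0  -7 -13  -2  -3 -56 -91 -88 -84
marks [np.float64(270.50218340611355), np.float64(291.97216035634744)]
0.0 [[269.5, 208.9], [290.9, 208.9], [280.2, 208.9]]
0.006 [[269.2, 210.8], [291.1, 210.8], [280.2, 210.8]]
0.013 [[268.9, 213.2], [291.4, 213.2], [280.2, 213.2]]
```

View pics/c7.png

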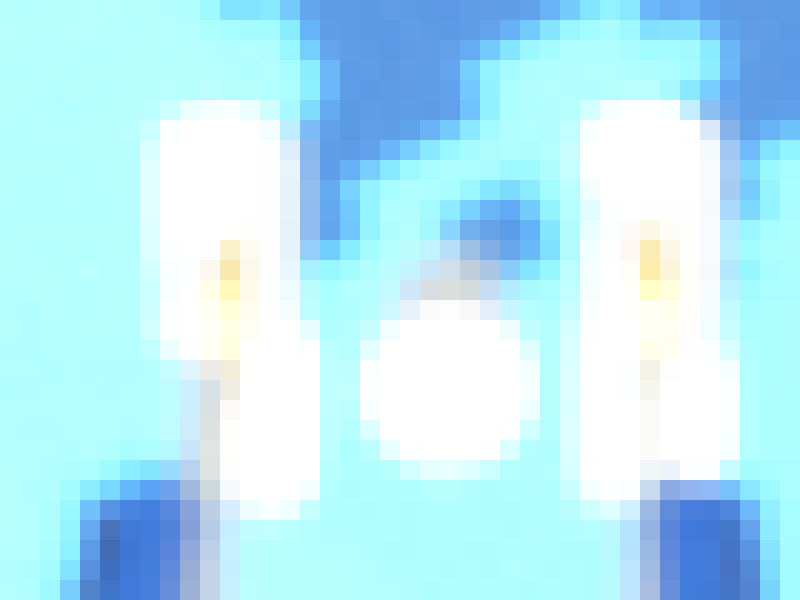

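The brass tips are at columns 271.0 and 292.2 and the marks at 270.8 and 292.05, so each paddle is over its own mark with the post midway. Now I hold for the two seconds.

carry_out --motion "0 0 0 0;0 0 0 0;0 0 0 0;0 0 0 0;0 0 0 0;0 0 0 0;0 0 0 0;0 0 0 0"

```text
time: 12.55
tool_pos: [0.5076, 0.1817, 0.0705]
ee_rot: [3.141, -0.0, 2.711]
wrist_force: [-0.8, -0.3, -1.2]
width: 0.0197
finger_force: 7.2
```

carry_out --motion "0 0 0 0;0 0 0 0;0 0 0 0;0 0 0 0;0 0 0 0;0 0 0 0;0 0 0 0;0 0 0 0"

```text
time: 13.35
tool_pos: [0.5076, 0.1817, 0.0705]
ee_rot: [3.142, 0.0, 2.711]
wrist_force: [0.6, 0.0, -1.4]
width: 0.0196
finger_force: 7.2
```

carry_out --motion "0 0 0 0;0 0 0 0;0 0 0 0;0 0 0 0;0 0 0 0;0 0 0 0;0 0 0 0;0 0 0 0"

```text
time: 14.15
tool_pos: [0.5076, 0.1817, 0.0705]
ee_rot: [3.141, -0.0, 2.711]
wrist_force: [-0.3, 0.3, -1.4]
width: 0.0195
finger_force: 7.2
```

carry_out --motion "0 0 0 0;0 0 0 0;0 0 0 0;0 0 0 0;0 0 0 0;0 0 0 0;0 0 0 0;0 0 0 0"

```text
time: 14.95
tool_pos: [0.5076, 0.1817, 0.0705]
ee_rot: [3.141, 0.0, 2.711]
wrist_force: [0.8, -0.2, -0.4]
width: 0.0196
finger_force: 7.2
```

```bash
python3 -c "
from h import *
s=snap('wrist','w8')"; python3 m.py w8 | sed -n '3,7p'
```

```text
208 -73 -74 -69 -28   0   0   0   0   0  -1 -19 -95 -137 -138 -108 -81 -75 -90 -118 -134 -144 -144 -138 -108 -77 -36  -4   0   1   1   0  -5 -80 -130 -110 -83
209 -76 -73 -68 -32   0   0   0   1   3   0 -19 -95 -140 -139 -107 -80 -76 -89 -116 -124 -134 -139 -143 -122 -78 -27  -5   0  23   8   1  -7 -74 -100 -87 -82
210 -72 -75 -72 -34  -1   0   0  46  13   0 -19 -101 -137 -119 -92 -75 -66 -66 -69 -73 -98 -131 -144 -129 -80 -19  -3   4  71  22   2  -7 -69 -95 -83 -81
211 -76 -74 -70 -44  -6  -1  13  76  17   0 -19 -86 -101 -91 -78 -67 -55 -43 -27 -29 -58 -111 -119 -101 -68 -13  -1   6  79  33   4  -7 -78 -104 -87 -83
212 -73 -72 -72 -49  -8   0  22  73  19  -1 -11 -64 -85 -77 -72 -61 -43 -13  -4  -8 -42 -76 -89 -84 -60 -10   0   4  55  33   5  -8 -73 -97 -85 -82
```

Steady for over 3 s; handing in.

```bash
python3 -c "
from bench import robot
print(robot.close_job())"
```

```text
the job is handed in; nothing more can be done
None
```

I handed the job in with the tweezers held upright at the blue cell: paddles about 16 mm apart over their marks with the post between them, ends about 3 mm above the block, steady for over 3 s (all judged from the wrist camera); no verdict came back.

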